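Ready the paring chisel over the half-lap

TASK

Draw the blue-handled chisel out of the tool block by its handle and make it ready for paring the half-lap in the clamped rail: blade level, flat face down and bevel up, pointing away from the robot squarely across the rail, with the cutting edge one to three centimetres above the robot's side of the lap, between its near edge and its central ridge, midway between the shoulder and the end of the rail. Do not let the chisel touch the rail, do not disturb the other tools and things on the bench, and finish still holding the chisel there, raised and steady in the gripper.

Things in the scene. Friction and masses are not known exactly. Their poses are not given: they have to be found in the camera images.
- rack: Wooden tool block, 320 mm wide (y), 150 mm deep, 116 mm high, fixed; place and yaw vary. Origin under its middle; x away from the robot, y along the row, z up. Four tools lean side by side in slots at y = -112, -37, 37, 112 mm; which is where varies. The slots slope 40 degrees: tools point away from the robot and down, and are drawn out towards the robot (-x) and up at 40 degrees.
- rack_face (a point): Middle of the block's slanted slotted face, which looks towards the robot and up: x = -30, z = 94.5 mm in the block's frame. Slots are 88 mm deep, 23 x 8.5 mm wide. Axes as the block's.
- chisel_handle (a point): Middle of the blue chisel's handle: flat-sided, 108 mm long (x), 26 wide (y), 24 thick (z), with its front steel collar (22 mm across). x runs from handle to tip, y across, z out of the bevel side, which faces up in the block. Collar front at x = +66 mm rests on the block's face; butt end at x = -54 mm. Sticks out free; can be gripped across y from straight above; 49 mm gap to the next handles.
- chisel_edge (a point): Middle of the blue chisel's cutting edge, on its flat face: 146 mm ahead of and 2.5 mm below chisel_handle in the same axes; z up means level with the flat face down. Blade steel, 20 mm wide, 5 thick, 80 long, at first all inside its slot with about 2 mm of play. Chisel 200 mm long, 110 to 185 g.
- rail: Softwood rail, 90 mm wide, 45 thick, 380 long, on a 27 mm plywood board 150 mm wide (x -75 to 75, y -65 to 295 mm), all fixed; place and yaw vary. Origin on the bench top under the middle of its half-lap; x squarely across the rail away from the robot, y along it from the lapped end to the rest, z up. Rail top z = 72 mm. Black holdfast on it at y 200 to 250 mm, up to z = 182 mm, and two dogs behind.
- lap_near (a point): Middle of the robot's side of the half-lap (x = -22, y = 0, z = 49 mm in the rail's frame; axes as the rail's); the edge goes over it. The lap is the step in the rail's end, x -45 to 45, y -45 to 45 mm, ending at the shoulder y = 45. Its surface is at z = 49 mm at both long edges and rises as a shallow roof to a ridge at z = 54 mm along x = 0 (waste still to be pared).
- small_chisel: Chisel with orange handle, 14 mm blade. Bystander in one of the four slots, handle and seat as the blue chisel's; origin on its axis at the collar's front, x towards its tip. Leave it alone.
- file: Flat file with orange handle. Bystander in one of the four slots, handle and seat as the blue chisel's; origin on its axis at the collar's front, x towards its tip. Leave it alone.
- rasp: Rasp with black handle. Bystander in one of the four slots, handle and seat as the blue chisel's; origin on its axis at the collar's front, x towards its tip. Leave it alone.
- mallet: Joiner's mallet lying on the bench to the right: handle from x = -150 mm, head 75 x 125 x 64 mm at x = 48 to 123 mm. Origin on the bench. Bystander.
- square: Try square lying on the bench in front of the robot, 16 mm high, stock 115 mm, blade 160 mm. Origin under the stock. Bystander.
- glue: White glue bottle, 60 mm across, 170 mm tall, between block and rail at the back. Origin at its base. Bystander.
- mug: Black mug, 84 mm across, 98 mm tall, at the right. Origin at its base. Bystander.
- offcut: Wood offcut, 90 x 140 x 45 mm, on the bench at the near left. Origin under its centre. Bystander.
There are look-alikes about, which are no part of the job. What is shaped like the part that bears chisel_handle but green is not meant.

How it is judged (in metres and radians):
On the way:
1. the blue chisel is held and drawn right out of the tool block (edge more than 100 mm from where it was, not touching the block) (distance of chisel_edge from where it was at the start of the episode above 0.1 m and contact force between the fingers and chisel above 1 N and contact force between chisel and rack below 0.1 N), for 0.1 s.
At the end, for the whole second after the job is handed in: Chisel gripped by its handle, still, touching neither rail nor block; flat face down and level within 12 deg, pointing away, square across the rail within 12 deg; edge between the near edge and ridge of the lap, within 23 mm of mid-lap along the rail, 3 to 43 mm above the lap's edge line (contact force between the fingers and chisel above 1 N and distance between the grasp point and chisel_handle below 0.055 m and angle between chisel_edge's own z axis and vertical below 0.21 rad and angle between the x axis of chisel_edge and the x axis of rail, either way round below 0.21 rad and x of chisel_handle in the frame of rail below -0.1 m and x of chisel_edge in the frame of rail between -0.045 and 0 m and y of chisel_edge in the frame of rail between -0.023 and 0.023 m and z of chisel_edge in the frame of rail between 0.052 and 0.092 m and contact force between chisel and rail below 0.2 N and contact force between chisel and rack below 0.2 N and linear speed of chisel below 0.03 m/s); the arm keeps its last pose, push and grip.
It fails at once if the chisel touches the rail, its board or its holdfast (more than 1 N) (contact force between chisel and rail above 1 N).
It fails at once if another tool in the block is shifted by more than 20 mm (distance of any of small_chisel, file, rasp from where it was at the start of the episode above 0.02 m).
It fails at once if a bystander on the bench is shifted by more than 25 mm (distance of any of mallet, square, glue, mug, offcut from where it was at the start of the episode above 0.025 m).
It also fails if it takes over 42 s, if anything falls off the work surface, if the arm or the gripper's body presses on something with over 40 N, if the wrist force passes 120 N, or if a joint passes its speed limit or range.

ROBOT

A 6-joint arm with a two-finger parallel gripper is mounted at the origin on the work surface. World frame = base frame: x ahead of the robot, y to its left, z up, the work surface at z = 0. Lengths are in m, angles in degrees, forces in N, time in s.
With the tool pointing down it reaches from about 0.4 to 0.825 m from the base axis. Payload 7 kg.
Tool frame: the origin (TCP) lies midway between the tips of the shut fingers; the grasp point (between the pads) lies 19 mm behind it (grip_depth is the distance from the TCP to the grasp point, in m); z points along the fingers, y is the direction in which the jaws open and shut (so a half turn about z gives the same grasp; the last joint's range is limited). The gripper opens to 88 mm and grips with 3 to 60 N. Pads are 19 mm wide; open, the fingers measure 130 mm over their backs; the gripper's body (78 mm by 193 mm) begins 47 mm behind the grasp point.
Start: joints at [-52.076, 20.546, 0.682, 0, -70.136, -16.507], TCP at [0.246, -0.628, 0.227] pointing down, gripper open.
Joint ranges: [-176.03, 176.03], [-82.01, 121.73], [-58.28, 71.71], [-173.87, 95.51], [-174.79, -0.11], [-173.66, 173.66]. Speed limits (degrees/s): [136.94, 136.94, 172.46, 180, 180, 180].

INTERFACE

Orientations are given as [roll, pitch, yaw] about the fixed x, y, z axes, in that order (R = Rz(yaw) Ry(pitch) Rx(roll)).
In Python, from plant import * gives the robot as it stands.
- The arm moves only by the shell command python3 -m inch 'ROWS'. ROWS is JSON, a list of rows, each an object of numbers: "ax", "ay", "az": the turn, a rotation vector about the tool's x, y, z in degrees; "dx", "dy", "dz": the shift along the tool's x, y, z in mm; "fingers": the finger opening in mm, from 0 to 87.6. In form: [{"ax": .., "ay": .., "az": .., "dx": .., "dy": .., "dz": .., "fingers": ..}, ...]. A call has 1 to 8 rows; each row is the pose to reach, as a shift and turn from the pose commanded when the call began, along the tool's axes at that moment; what a row does not reach only later rows make up. A row lasts 1/8 s, in which the tool goes at most 62.5 mm and 10.7 degrees, less where a joint would pass 70% of its speed; a pose out of reach is approached as far as the arm can. A call with a gripper value outside its range is refused whole. The fingers move at their own pace and stop on an object; the grip force is fixed at half the most. Time passes only in rows, so rows that repeat a pose let the fingers close. It gives the time, the measured TCP pose, the force and the opening at its end, in the units of the state.
- get_obs(): the state, without advancing time (a new reading comes with each control period).
- snapshot(name): name is "side" or "top" or "wrist"; returns a dict with "image" (400x640x3 uint8, red, green, blue), "fx", "fy", "cx", "cy" (pixels), "rvec" (rotation vector, rad) and "tvec" (3), from world to camera coordinates, as OpenCV has them. Camera axes: x right, y down, z forward; pixel columns grow to the right and rows downward; lengths in m; the calibration is good to about 2 mm. A picture is of the moment at which its call begins. There is no depth.
- close_job(): hands the job in, once; it reports no verdict.
Trained networks look in the newest picture that a camera, given by its name, has taken for a name from the list of things; names that differ only in an ending like _2 or _b are one class to them, and where a whole thing is asked for, a point or a joint stands for the part that bears it (a point fixed in the world has none). Each returns a list of dicts, best first, with "score" (0 to 1); they miss things now and then, are a little off and sometimes report something else, mostly with a low value. They report only what shows in the picture. A call takes as long as a camera call. They do not tell look-alikes from the thing itself.
- search_frame(target, camera): "bbox" ([centre column, centre row, width, height] in pixels, round what is visible of it).
- trace(target, camera): "mask" (400x640 bool, what is visible of it) and "bbox" ([centre column, centre row, width, height] in pixels, round what is visible of it).
- landmark_of(target, camera): "position" ([column, row] in pixels: a listed point, or the origin of a listed thing).
The state is a dict: "clock": time; "joint_pos": joint angles; "qvel": joint speeds; "tau": joint torques, N m; "tool_pos": TCP position; "orientation": TCP orientation; "force": force on the tool from outside, world axes, zero at the start; "moment": the same for the moment, N m; "opening": finger opening in m.
Only numpy, scipy, OpenCV 4.12 (cv2) and the standard library are available. Lean on these libraries where they do the work, as an engineer would, in place of code of your own. Each camera call takes 0.05 s, during which the arm holds its last target.

## Working session

There is one attempt and no reset: what is moved stays moved. The work goes in short steps, Python scripts to look and compute and a shell command to move; the robot and the scene stay as the last step left them, time stands still between calls to the robot, and variables do not carry over. Pictures are saved under pics/ and viewed, and the job is handed in when it is done.

```bash
ls; mkdir -p pics
python3 - <<'E'
from plant import *
import cv2,numpy as np
o=get_obs(); print(o)
for n in ["top","side","wrist"]:
    s=snapshot(n); cv2.imwrite(f"pics/{n}0.png",s["image"][:,:,::-1]); print(n,{k:np.round(s[k],3).tolist() for k in s if k!="image"})
E
```

```text
pics
{'clock': 0.0, 'joint_pos': array([-5.20772060e+01,  2.05908165e+01,  6.33844326e-01, -2.06408363e-02,
       -7.01347066e+01, -1.65050401e+01]), 'qvel': array([ 0.00344835, -0.05165101,  0.03017214, -0.04684935,  0.0042641 ,
        0.04654058]), 'tau': array([-7.79694947e-04, -5.82713628e+01,  2.93061000e+01,  6.99689358e+00,
        6.90556102e-03, -1.58776083e-04]), 'tool_pos': array([ 0.24626876, -0.62795158,  0.22562856]), 'orientation': array([ 1.79906586e+02, -7.44431377e-03, -1.58589270e+02]), 'force': array([-0.03285835, -0.303713  ,  0.44748663]), 'moment': array([ 0.00988677, -0.00863873, -0.00427983]), 'opening': 0.08762928525693964}
top {'fx': 372.519, 'fy': 372.519, 'cx': 318.989, 'cy': 195.74, 'rvec': [2.107, -2.136, 0.173], 'tvec': [-0.092, 0.542, 1.022]}
side {'fx': 362.99, 'fy': 362.99, 'cx': 319.508, 'cy': 200.404, 'rvec': [0.331, -2.796, 1.193], 'tvec': [0.512, 0.222, 1.053]}
wrist {'fx': 286.208, 'fy': 286.208, 'cx': 325.181, 'cy': 199.91, 'rvec': [-1.658, -2.431, -0.385], 'tvec': [0.673, -0.038, 0.394]}
```

View pics/top0.png

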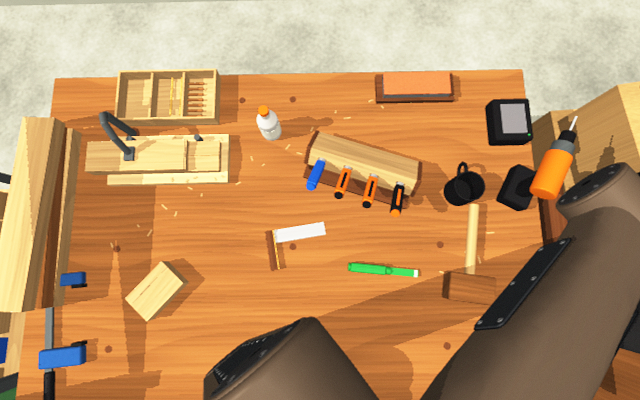

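View pics/side0.png

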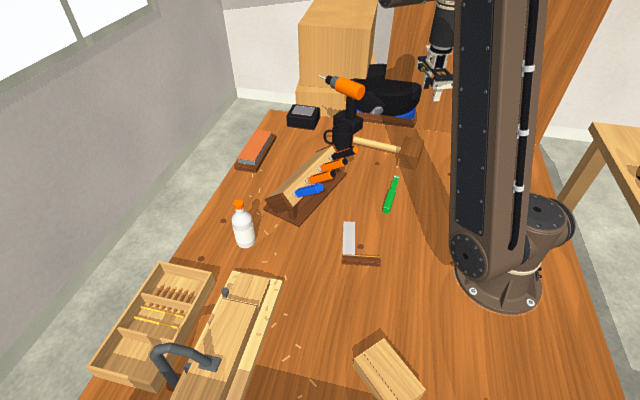

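View pics/wrist0.png

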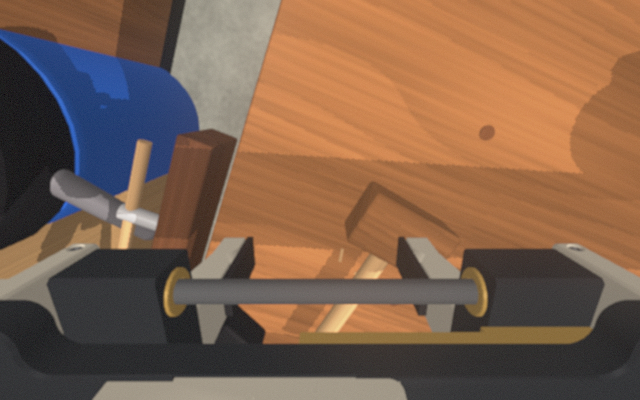

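The top view shows the blue chisel at about (316,173), in the block's leftmost slot. The lap is at about (203,155), and the holdfast is at (120,140). The green look-alike lies on the bench at (383,269). Next I'll measure by triangulating the landmarks.

```bash
cat > h.py <<'E'
from plant import *
import cv2,numpy as np
from scipy.spatial.transform import Rotation as R
from scipy.optimize import least_squares
def P(s):
    Rm=cv2.Rodrigues(np.array(s["rvec"],float))[0]
    K=np.array([[s["fx"],0,s["cx"]],[0,s["fy"],s["cy"]],[0,0,1.]])
    return K,Rm,np.array(s["tvec"],float).reshape(3)
def proj(s,X):
    K,Rm,t=P(s); c=np.atleast_2d(X)@Rm.T+t; return c[:,:2]/c[:,2:]*[K[0,0],K[1,1]]+[K[0,2],K[1,2]]
def ray(s,uv):
    K,Rm,t=P(s); d=Rm.T@np.linalg.inv(K)@np.array([uv[0],uv[1],1.]); return -Rm.T@t,d/np.linalg.norm(d)
def atz(s,uv,z):
    o,d=ray(s,uv); return o+d*(z-o[2])/d[2]
def tri(obs):
    A=[];b=[]
    for s,uv in obs:
        o,d=ray(s,uv); M=np.eye(3)-np.outer(d,d); A.append(M);b.append(M@o)
    return np.linalg.lstsq(np.vstack(A),np.hstack(b),rcond=None)[0]
E
python3 - <<'E'
from h import *
S={n:snapshot(n) for n in ["top","side"]}
import pickle; D={}
for t in ["rack","rack_face","chisel_handle","chisel_edge","rail","lap_near","small_chisel","file","rasp","glue","mug","mallet","square","offcut"]:
    r={n:landmark_of(t,n) for n in S}
    D[t]=r
    a=[(n,np.round(x["position"],1).tolist(),round(x["score"],2)) for n in r for x in r[n][:2]]
    X=None
    if all(r.values()):
        X=tri([(S[n],r[n][0]["position"]) for n in S]); e=[np.round(proj(S[n],X)[0]-r[n][0]["position"],1).tolist() for n in S]
        print(t,np.round(X,4),e)
    print("   ",a)
pickle.dump((S,D),open("d.pkl","wb"))
E
```

```text
rack [ 0.6217 -0.2252  0.0075] [[0.1, 2.6], [-2.1, -0.7]]
    [('top', [360.5, 168.2], 0.67), ('side', [310.1, 190.8], 0.96)]
rack_face [ 0.5972 -0.2195  0.096 ] [[-0.1, -1.3], [1.0, 0.3]]
    [('top', [361.9, 173.0], 0.77), ('side', [313.2, 172.8], 0.94), ('side', [386.8, 380.3], 0.38)]
chisel_handle [ 0.3429 -0.2261  0.026 ] [[-0.0, -0.5], [0.4, 0.1]]
    [('top', [364.7, 265.6], 0.84), ('top', [314.6, 172.9], 0.58), ('side', [386.0, 198.9], 0.72), ('side', [311.8, 191.1], 0.57)]
chisel_edge [ 0.3228 -0.3705  0.0212] [[0.0, 0.8], [-0.6, -0.1]]
    [('top', [415.9, 270.9], 0.55), ('side', [396.1, 174.9], 0.72), ('side', [253.4, 293.8], 0.7)]
rail [ 0.676   0.2351 -0.0123] [[-0.0, -0.0], [0.0, 0.0]]
    [('top', [211.0, 157.8], 0.84), ('top', [372.3, 177.1], 0.62), ('side', [247.1, 300.7], 0.67), ('side', [251.5, 293.9], 0.64)]
    [('top', [203.3, 163.2], 0.71)]
small_chisel [ 0.556  -0.0914  0.2366] [[0.2, 4.9], [-3.8, -1.3]]
    [('top', [314.0, 170.3], 0.58), ('top', [372.3, 177.2], 0.53), ('side', [321.1, 166.4], 0.74), ('side', [307.2, 181.3], 0.7)]
file [ 0.6143 -0.1848  0.075
[... 380 characters left out ...]
'side', [247.8, 241.5], 0.81)]
mug [ 0.5364 -0.2278  0.2153] [[-0.1, 9.7], [-6.9, -2.5]]
    [('top', [370.9, 174.6], 0.7), ('top', [457.0, 190.7], 0.6), ('side', [340.3, 147.8], 0.92)]
mallet [ 0.4583 -0.1766  0.2902] [[-8.1, 44.3], [-30.3, -15.5]]
    [('top', [361.0, 168.2], 0.74), ('top', [464.8, 258.1], 0.7), ('side', [387.4, 153.2], 0.71)]
square [ 0.3871  0.0374 -0.0099] [[-0.0, 0.9], [-0.9, -0.2]]
    [('top', [273.6, 250.0], 0.75), ('side', [362.2, 263.8], 0.91), ('side', [313.3, 175.4], 0.73)]
offcut [ 0.2793  0.365  -0.0103] [[-0.2, 1.3], [-1.6, -0.4]]
    [('top', [161.3, 288.4], 0.75), ('top', [312.1, 172.3], 0.53), ('side', [387.7, 384.4], 0.72), ('side', [309.1, 191.6], 0.58)]
```

Run:
```python
from h import *
import pickle
S,D=pickle.load(open("d.pkl","rb"))
def crop(n,x0,y0,w,h,k,f):
    im=S[n]["image"][y0:y0+h,x0:x0+w,::-1]; im=cv2.resize(im,None,fx=k,fy=k,interpolation=cv2.INTER_CUBIC)
    for i in range(0,w,10): cv2.putText(im,str(x0+i),(i*k,8),0,.3,(0,0,255),1); im[:,i*k]=im[:,i*k]*.7
    for i in range(0,h,10): cv2.putText(im,str(y0+i),(0,i*k+4),0,.3,(0,0,255),1); im[i*k,:]=im[i*k,:]*.7
    cv2.imwrite(f"pics/{f}.png",im)
crop("top",295,120,133,100,6,"zt_rack"); crop("top",75,100,160,100,5,"zt_rail")
crop("side",260,130,110,98,6,"zs_rack"); crop("side",150,250,150,118,5,"zs_rail")
```

```text
(no output)
```

View pics/zt_rack.png

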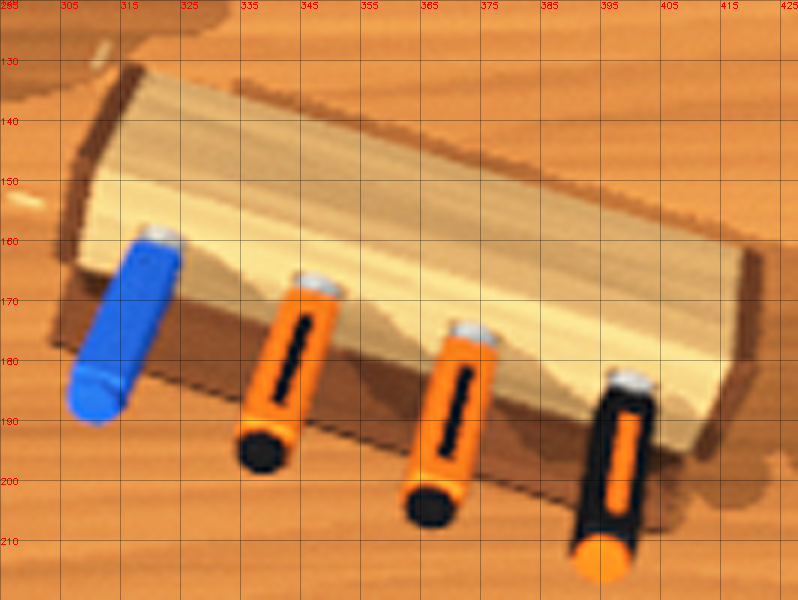

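View pics/zt_rail.png

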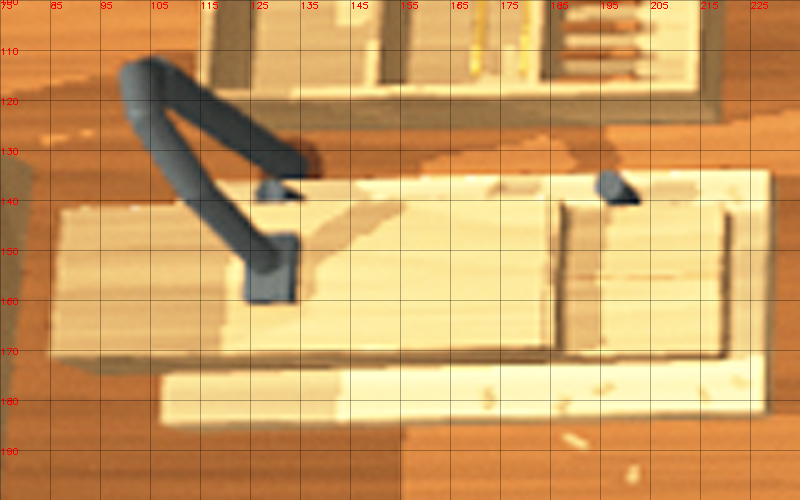

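View pics/zs_rack.png

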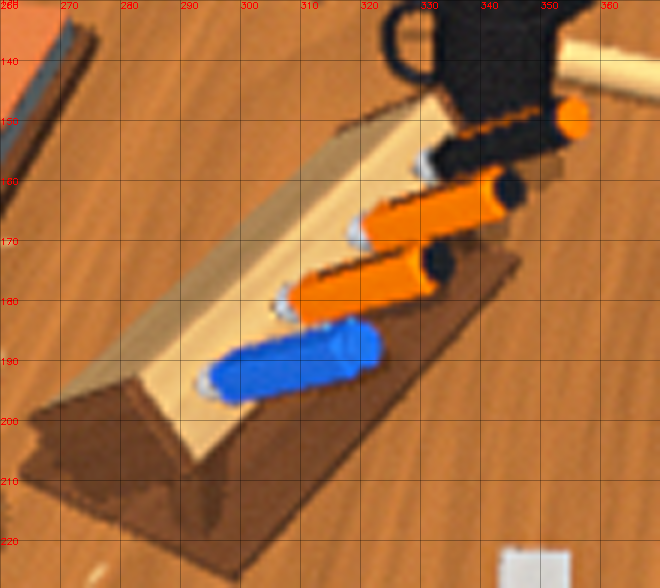

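View pics/zs_rail.png

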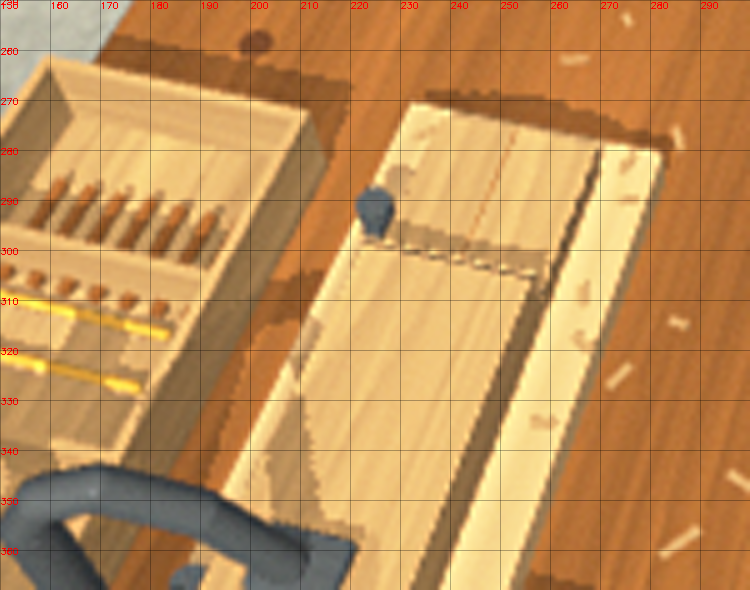

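```bash
cat > fit.py <<'E'
from h import *
import pickle
S,D=pickle.load(open("d.pkl","rb"))
def fit(pts,z=True):
    def tf(p,X): c,s=np.cos(p[2]),np.sin(p[2]); X=np.array(X)/1000; return np.c_[p[0]+c*X[:,0]-s*X[:,1],p[1]+s*X[:,0]+c*X[:,1],X[:,2]+p[3]]
    def f(p):
        r=[]
        for n,X,uv in pts: r.append((proj(S[n],tf(p,[X]))[0]-uv))
        return np.array(r)
    best=None
    g=lambda p:np.r_[f(p).ravel(),p[3]/0.005*1]
    for a in (-.3,0,.3):
        q=least_squares(g,[.65,0,a,0],loss="soft_l1")
        if best is None or q.cost<best.cost: best=q
    return best.x,f(best.x)
k=lambda x,y,s,ox,oy:(( x+.5)/s-.5+ox,(y+.5)/s-.5+oy)
T=lambda X,x,y:("top",X,k(x,y,5,75,100)); Sd=lambda X,x,y:("side",X,k(x,y,5,150,250))
rail=[T((-75,-65,27),767,412),T((75,-65,27),770,170),T((-75,295,27),160,424),T((-45,45,72),557,348),T((45,45,72),560,200),T((45,-45,49),724,207),T((-45,-45,49),722,356),T((45,335,72),60,210),T((-45,335,72),50,355),
 Sd((-75,-65,27),662,150),Sd((75,-65,27),412,103),Sd((-45,-45,49),600,152),Sd((-45,45,72),535,280)]
T=lambda X,x,y:("top",X,k(x,y,6,295,120)); Sd=lambda X,x,y:("side",X,k(x,y,6,260,130))
B=lambda y:(-30-120*np.cos(np.radians(40)),y,94.5+120*np.sin(np.radians(40)))
rack=[T(B(112),97,397),T(B(37),262,452),T(B(-37),430,508),T(B(-112),601,558),Sd(B(112),365,343),Sd(B(37),438,262),Sd(B(-37),511,190),Sd(B(-112),574,118),
 Sd((-75,160,0),235,578),Sd((75,160,0),18,470),Sd((-75,-160,0),520,262),T((-75,160,0),52,345),Sd((-12,160,116),135,378)]
if __name__=="__main__":
  for nm,p in (("rail",rail),("rack",rack)):
    x,r=fit(p); print(nm,np.round(x[:2],4),"yaw",round(np.degrees(x[2]),2),"dz",round(x[3],4))
    for a,b in zip(p,r): print("  ",a[0],np.round(a[1]),np.round(b,1))
E
python3 fit.py
```

```text
rail [0.665  0.2377] yaw 0.38 dz -0.0024
   top [-75 -65  27] [-0.8 -0.2]
   top [ 75 -65  27] [-0.1 -0.1]
   top [-75 295  27] [0.1 0.1]
   top [-45  45  72] [-0.9 -0.1]
   top [45 45 72] [-0.1 -0.6]
   top [ 45 -45  49] [ 0.2 -0.2]
   top [-45 -45  49] [-0.3 -0.5]
   top [ 45 335  72] [ 1.  -0.3]
   top [-45 335  72] [0.1 0.7]
   side [-75 -65  27] [0.7 0.9]
   side [ 75 -65  27] [0.2 0. ]
   side [-45 -45  49] [-0.2 -0.1]
   side [-45  45  72] [ 0.5 -1.1]
rack [ 0.6233 -0.2268] yaw -19.69 dz -0.0018
   top [-122.  112.  172.] [-0.1 -0.7]
   top [-122.   37.  172.] [ 0.3 -0.5]
   top [-122.  -37.  172.] [ 0.2 -0.5]
   top [-122. -112.  172.] [0.2 0.7]
   side [-122.  112.  172.] [-0.9 -1.2]
   side [-122.   37.  172.] [ 0.1 -1.1]
   side [-122.  -37.  172.] [-0.1 -1.3]
   side [-122. -112.  172.] [ 0.7 -0.7]
   side [-75 160   0] [0.3 1.8]
   side [ 75 160   0] [0.8 1.8]
   side [ -75 -160    0] [1.4 2.1]
   top [-75 160   0] [-0.3  0.3]
   side [-12 160 116] [-0.7  1.9]
```

```bash
cat >> h.py <<'E'
def fr(x,y,yawdeg): return np.array([x,y,0.]),R.from_euler('z',yawdeg,degrees=True).as_matrix()
rackp,rackR=fr(.6233,-.2268,-19.69); railp,railR=fr(.665,.2377,.38)
def cur():
    o=get_obs(); return np.array(o["tool_pos"]),R.from_euler('xyz',o["orientation"],degrees=True).as_matrix(),o
def delta(p0,R0,p1,R1):
    return np.round(R0.T@(np.array(p1)-p0)*1000,1),np.round(np.degrees(R.from_matrix(R0.T@R1).as_rotvec()),2)
t40=np.radians(40); chd=np.array([np.cos(t40),0,-np.sin(t40)]); chz=np.array([np.sin(t40),0,np.cos(t40)])
handle=rackp+rackR@(np.array([-.030,.112,.0945])-.066*chd)
# tool x along chisel x, tool z along -chisel z, tool y = -chisel y
Rg=rackR@np.c_[chd,np.cross(-chz,chd),-chz]
def tcp(grasp,Rm): return np.array(grasp)+.019*Rm[:,2]
E
python3 - <<'E'
from h import *
import pickle
S,D=pickle.load(open("d.pkl","rb"))
print("handle",handle, {n:np.round(proj(S[n],handle)[0],1).tolist() for n in S})
s=snapshot("wrist");K,Rm,t=P(s); p,R0,o=cur(); print("cam in tool mm",R0.T@(-Rm.T@t-p)*1000, "look",R0.T@Rm[2])
print("det",np.linalg.det(Rg), R.from_matrix(Rg).as_euler('xyz',degrees=True))
print("tcp",tcp(handle,Rg))
pre=tcp(handle,Rg)-.12*Rg[:,2]; print("pre",pre, delta(p,R0,pre,Rg))
for z in ("mug",[.0]): pass
print(atz(S["top"],(464,187),.05),atz(S["top"],(470,240),.03),atz(S["top"],(553,172),.1))
E
```

```text
handle [ 0.58518766 -0.09420591  0.13692398] {'top': [316.2, 173.2], 'side': [308.1, 188.6]}
cam in tool mm [  85.20826289    0.65143363 -159.53700082] look [-3.07738707e-01  7.14160507e-04  9.51470640e-01]
det 1.0 [180.    40.   -19.69]
tcp [ 0.5736888  -0.09009099  0.12236914]
pre [ 0.64631321 -0.11607999  0.21429447] (array([-559.3,  330.9,   12.3]), array([ -47.99,  -17.99, -131.86]))
[ 0.55885223 -0.51417366  0.05      ] [ 0.40925828 -0.52631333  0.03      ] [ 0.58688584 -0.73987045  0.1       ]
```

```bash
python3 -m inch '[{"dz":-60,"az":0,"fingers":50},{"dz":-120,"az":-10,"fingers":50},{"dz":-180,"az":-20,"fingers":50},{"dz":-180,"az":-30,"fingers":50},{"dz":-180,"az":-40,"fingers":50},{"dz":-180,"az":-50,"fingers":50},{"dz":-180,"az":-60,"fingers":50},{"dz":-180,"az":-70,"fingers":50}]'
cat > to.py <<'E'
from h import *
import sys
def show(p1,R1,label=""):
    p,R0,o=cur(); print(label,"from",np.round(p,4),o["orientation"].round(1),"->",np.round(p1,4),"d,a:",*delta(p,R0,p1,R1),"t",o["clock"],"J",o["joint_pos"].round(1))
E
python3 - <<'E'
from to import *
pre=tcp(handle,Rg)-.14*Rg[:,2]; show(pre,Rg)
E
```

```text
from [ 0.2464 -0.6284  0.2265] [ 180.     0.  -158.6] -> [ 0.6584 -0.1204  0.2296] d,a: [-569.   322.5   -3.1] [ -47.99  -17.99 -131.86] t 1.7 J [-52.1  20.5   0.7  -0.  -70.1 -16.5]$[0]: bad value
```

```bash
python3 -m inch '[{"ax":0,"ay":0,"az":0,"dx":0,"dy":0,"dz":-60,"fingers":50},{"ax":0,"ay":0,"az":-10,"dx":0,"dy":0,"dz":-120,"fingers":50},{"ax":0,"ay":0,"az":-20,"dx":0,"dy":0,"dz":-180,"fingers":50},{"ax":0,"ay":0,"az":-30,"dx":0,"dy":0,"dz":-180,"fingers":50},{"ax":0,"ay":0,"az":-40,"dx":0,"dy":0,"dz":-180,"fingers":50},{"ax":0,"ay":0,"az":-50,"dx":0,"dy":0,"dz":-180,"fingers":50},{"ax":0,"ay":0,"az":-60,"dx":0,"dy":0,"dz":-180,"fingers":50},{"ax":0,"ay":0,"az":-70,"dx":0,"dy":0,"dz":-180,"fingers":50}]'
python3 - <<'E'
from to import *
pre=tcp(handle,Rg)-.14*Rg[:,2]; show(pre,Rg)
E
```

```text
clock: 2.7
tool_pos: [0.2464, -0.6284, 0.4066]
orientation: [180.0, 0.0, -88.3]
force: [-0.7, 0.8, -0.1]
opening: 0.0501
 from [ 0.2464 -0.6284  0.4066] [180.    0.  -88.3] -> [ 0.6584 -0.1204  0.2296] d,a: [-495.1 -427.3  176.9] [-23.88 -35.04 -65.62] t 2.7 J [-52.1  17.8  19.4   0.  -91.6  53.8]
```

```bash
python3 -m inch '[{"ax":-3,"ay":-4,"az":-8,"dx":-46,"dy":-40,"dz":0,"fingers":50},{"ax":-6,"ay":-8.5,"az":-16,"dx":-92,"dy":-80,"dz":0,"fingers":50},{"ax":-9,"ay":-13,"az":-24.5,"dx":-138,"dy":-119,"dz":0,"fingers":50},{"ax":-12,"ay":-17.5,"az":-33,"dx":-184,"dy":-159,"dz":0,"fingers":50},{"ax":-15,"ay":-22,"az":-41,"dx":-230,"dy":-199,"dz":0,"fingers":50},{"ax":-18,"ay":-26,"az":-49,"dx":-276,"dy":-238,"dz":0,"fingers":50},{"ax":-21,"ay":-31,"az":-57,"dx":-322,"dy":-278,"dz":0,"fingers":50},{"ax":-24,"ay":-35,"az":-65.5,"dx":-368,"dy":-318,"dz":0,"fingers":50}]'
python3 - <<'E'
from to import *
pre=tcp(handle,Rg)-.14*Rg[:,2]; show(pre,Rg)
E
```

```text
clock: 3.7
tool_pos: [0.5562, -0.2515, 0.4063]
orientation: [179.9, 40.2, -19.9]
force: [2.0, -0.5, -0.1]
opening: 0.0499
 from [ 0.5562 -0.2515  0.4063] [179.9  40.2 -19.9] -> [ 0.6584 -0.1204  0.2296] d,a: [ 153.3 -158.2  101.5] [-0.07  0.21 -0.17] t 3.7 J [ -10.2   37.8   44.    -8.8 -135.7   76.2]
```

```bash
python3 -m inch '[{"ax":0,"ay":0,"az":0,"dx":38,"dy":-40,"dz":25,"fingers":50},{"ax":0,"ay":0.1,"az":-0.1,"dx":77,"dy":-79,"dz":51,"fingers":50},{"ax":0,"ay":0.2,"az":-0.2,"dx":115,"dy":-118,"dz":76,"fingers":50},{"ax":0,"ay":0.2,"az":-0.2,"dx":153.3,"dy":-158.2,"dz":101.5,"fingers":50},{"ax":0,"ay":0.2,"az":-0.2,"dx":153.3,"dy":-158.2,"dz":101.5,"fingers":50}]'
python3 - <<'E'
from to import *
pre=tcp(handle,Rg)-.14*Rg[:,2]; show(pre,Rg)
for n in ("side","wrist","top"):
    s=snapshot(n); cv2.imwrite(f"pics/{n}1.png",s["image"][:,:,::-1])
    if n=="wrist":
        im=s["image"][:,:,::-1].copy()
        for X in (handle,handle-.054*rackR@chd,handle+.066*rackR@chd):
            u=proj(s,X)[0]; print(u); cv2.circle(im,(int(u[0]),int(u[1])),3,(0,255,0),-1)
        cv2.imwrite("pics/wrist1.png",im)
E
```

```text
clock: 4.32
tool_pos: [0.6583, -0.1187, 0.224]
orientation: [179.9, 40.3, -19.8]
force: [-0.5, 0.2, -1.0]
opening: 0.0499
 from [ 0.6583 -0.1187  0.224 ] [179.9  40.3 -19.8] -> [ 0.6584 -0.1204  0.2296] d,a: [-3.1  1.6 -4.8] [ 0.01  0.35 -0.09] t 4.325 J [  -1.    46.6   39.9  -14.1 -121.4   68. ]
[324.49609313 193.80197785]
[324.65551868 242.03729305]
[324.27410565 126.63811185]
```

View pics/wrist1.png

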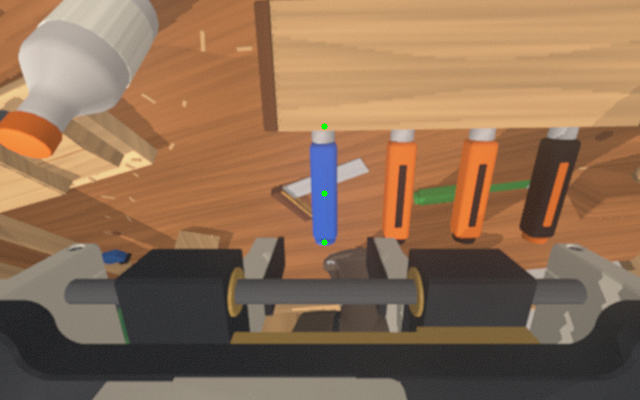

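View pics/side1.png

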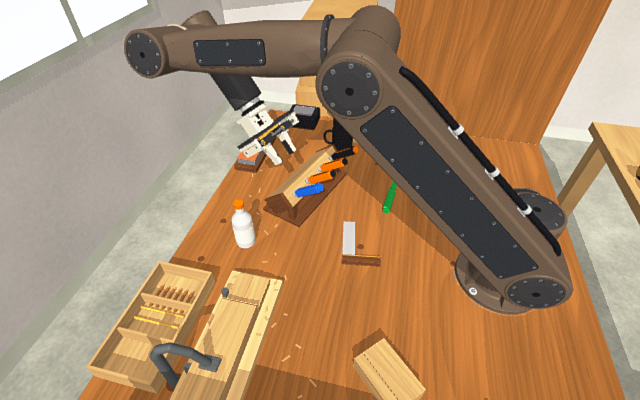

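The wrist view shows the projected handle points (324,127), (324,194) and (324,242) lying on the blue handle, so the fit holds. I'll approach along the tool axis.

```bash
python3 -m inch '[{"ax":0,"ay":0.3,"az":0,"dx":-3,"dy":1.6,"dz":20,"fingers":50},{"ax":0,"ay":0.3,"az":0,"dx":-3,"dy":1.6,"dz":45,"fingers":50},{"ax":0,"ay":0.3,"az":0,"dx":-3,"dy":1.6,"dz":70,"fingers":50},{"ax":0,"ay":0.3,"az":0,"dx":-3,"dy":1.6,"dz":90,"fingers":50},{"ax":0,"ay":0.3,"az":0,"dx":-3,"dy":1.6,"dz":100,"fingers":50},{"ax":0,"ay":0.3,"az":0,"dx":-3,"dy":1.6,"dz":100,"fingers":50}]'
python3 - <<'E'
from to import *
show(tcp(handle,Rg),Rg)
s=snapshot("wrist"); cv2.imwrite(f"pics/wrist2.png",s["image"][:,:,::-1])
E
```

```text
clock: 5.22
tool_pos: [0.5954, -0.1019, 0.1561]
orientation: [-180.0, 39.5, -20.0]
force: [0.2, 0.1, -0.3]
opening: 0.0501
 from [ 0.5954 -0.1019  0.1561] [-180.    39.5  -20. ] -> [ 0.5737 -0.0901  0.1224] d,a: [ 2.5 -3.7 41.6] [-0.18 -0.54 -0.22] t 5.225 J [   0.2   41.7   21.7  -13.3 -107.2   70.2]
```

View pics/wrist2.png

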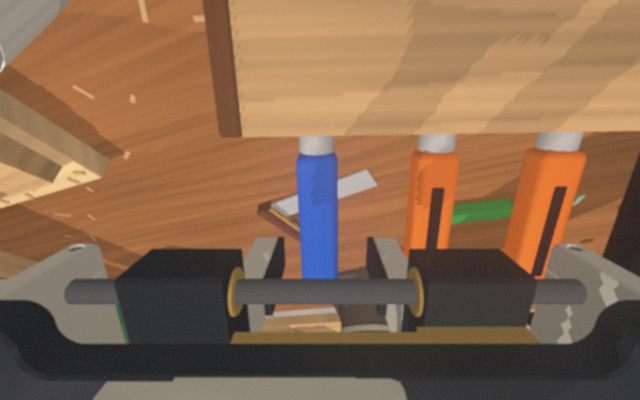

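```bash
python3 -m inch '[{"ax":0,"ay":-0.5,"az":-0.2,"dx":1,"dy":-2,"dz":10,"fingers":50},{"ax":0,"ay":-0.5,"az":-0.2,"dx":2,"dy":-3.5,"dz":22,"fingers":50},{"ax":0,"ay":-0.5,"az":-0.2,"dx":2,"dy":-3.5,"dz":33,"fingers":50},{"ax":0,"ay":-0.5,"az":-0.2,"dx":2,"dy":-3.5,"dz":40,"fingers":50},{"ax":0,"ay":-0.5,"az":-0.2,"dx":2,"dy":-3.5,"dz":40,"fingers":50}]'
python3 - <<'E'
from to import *
show(tcp(handle,Rg),Rg)
s=snapshot("wrist"); cv2.imwrite(f"pics/wrist3.png",s["image"][:,:,::-1])
s=snapshot("side"); cv2.imwrite(f"pics/side3.png",cv2.resize(s["image"][110:250,220:400,::-1],None,fx=4,fy=4,interpolation=cv2.INTER_CUBIC))
E
```

```text
clock: 5.9
tool_pos: [0.5736, -0.0896, 0.1226]
orientation: [-179.9, 40.1, -19.7]
force: [-0.5, -0.2, 1.8]
opening: 0.0504
 from [ 0.5736 -0.0896  0.1226] [-179.9   40.1  -19.7] -> [ 0.5737 -0.0901  0.1224] d,a: [0.3 0.4 0. ] [-0.13  0.09  0.  ] t 5.9 J [   1.    41.5   16.4  -13.6 -102.7   70.8]
```

View pics/wrist3.png

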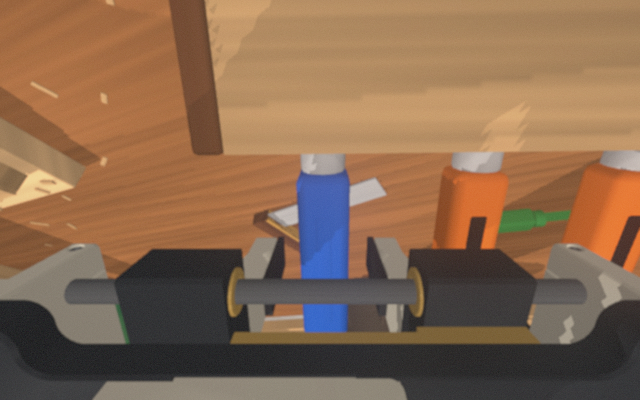

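View pics/side3.png

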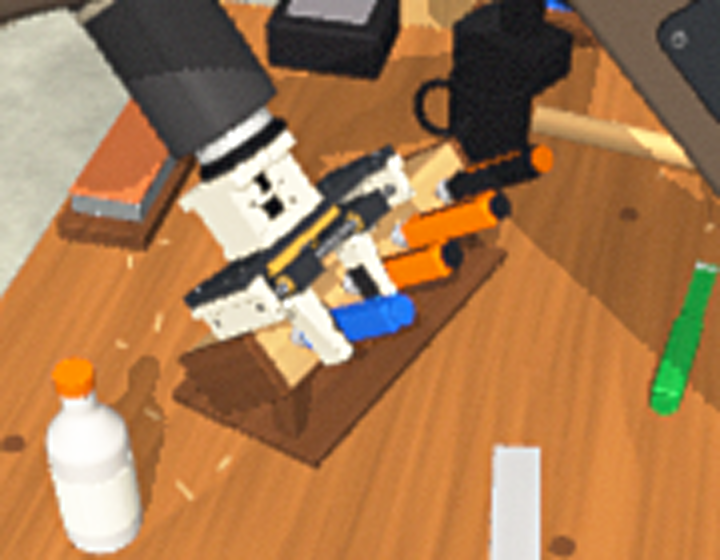

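```bash
python3 -m inch '[{"ax":0,"ay":0,"az":0,"dx":0,"dy":0,"dz":0,"fingers":0},{"ax":0,"ay":0,"az":0,"dx":0,"dy":0,"dz":0,"fingers":0},{"ax":0,"ay":0,"az":0,"dx":0,"dy":0,"dz":0,"fingers":0},{"ax":0,"ay":0,"az":0,"dx":0,"dy":0,"dz":0,"fingers":0},{"ax":0,"ay":0,"az":0,"dx":0,"dy":0,"dz":0,"fingers":0},{"ax":0,"ay":0,"az":0,"dx":0,"dy":0,"dz":0,"fingers":0}]'
```

```text
clock: 6.75
tool_pos: [0.5742, -0.0897, 0.123]
orientation: [-179.8, 40.0, -19.7]
force: [0.7, 1.1, 1.2]
opening: 0.0258
```

```bash
python3 -m inch '[{"ax":0,"ay":0,"az":0,"dx":-5,"dy":0,"dz":0,"fingers":0},{"ax":0,"ay":0,"az":0,"dx":-14,"dy":0,"dz":0,"fingers":0},{"ax":0,"ay":0,"az":0,"dx":-25,"dy":0,"dz":0,"fingers":0},{"ax":0,"ay":0,"az":0,"dx":-36,"dy":0,"dz":0,"fingers":0}]'
python3 -m inch '[{"ax":0,"ay":0,"az":0,"dx":-12,"dy":0,"dz":0,"fingers":0},{"ax":0,"ay":0,"az":0,"dx":-26,"dy":0,"dz":0,"fingers":0},{"ax":0,"ay":0,"az":0,"dx":-40,"dy":0,"dz":0,"fingers":0},{"ax":0,"ay":0,"az":0,"dx":-55,"dy":0,"dz":0,"fingers":0},{"ax":0,"ay":0,"az":0,"dx":-70,"dy":0,"dz":0,"fingers":0},{"ax":0,"ay":0,"az":0,"dx":-85,"dy":0,"dz":0,"fingers":0},{"ax":0,"ay":0,"az":0,"dx":-100,"dy":0,"dz":0,"fingers":0},{"ax":0,"ay":0,"az":0,"dx":-110,"dy":0,"dz":0,"fingers":0}]'
python3 - <<'E'
from to import *
show(tcp(handle,Rg),Rg)
for n in("wrist","side"):
    s=snapshot(n); cv2.imwrite(f"pics/{n}4.png",s["image"][:,:,::-1])
E
```

```text
clock: 7.25
tool_pos: [0.5473, -0.0803, 0.1467]
orientation: [-179.9, 40.1, -19.7]
force: [-0.3, 0.6, -2.1]
opening: 0.0259
clock: 8.25
tool_pos: [0.4683, -0.0519, 0.2177]
orientation: [-179.8, 40.0, -19.7]
force: [0.8, -0.1, -1.5]
opening: 0.0259
 from [ 0.4683 -0.0519  0.2177] [-179.8   40.   -19.7] -> [ 0.5737 -0.0901  0.1224] d,a: [147.1   0.5   0.9] [-0.15  0.    0.02] t 8.25 J [   4.1   27.4    4.9  -15.7 -104.4   67.3]
```

View pics/wrist4.png

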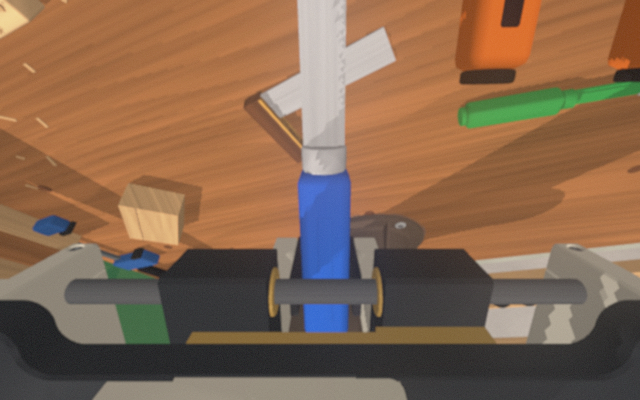

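View pics/side4.png

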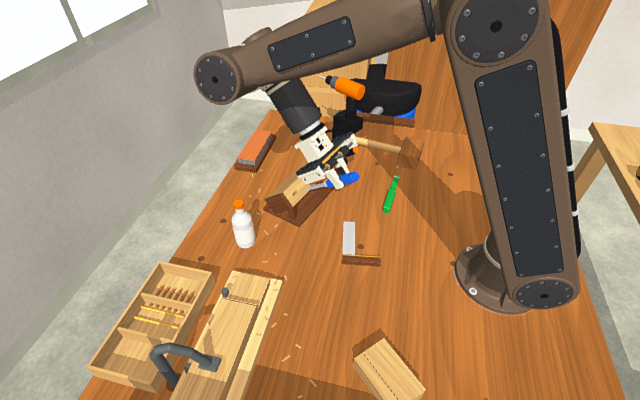

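```bash
cat >> to.py <<'E'
Rf=railR@np.diag([1.,-1,-1])
def fin(ex,ey,ez): # edge target in rail frame (m) -> tcp
    h=railp+railR@np.array([ex-.146,ey,ez+.0025]); return tcp(h,Rf)
E
python3 - <<'E'
from to import *
show(fin(-.022,0,.25),Rf); show(fin(-.022,0,.07),Rf)
p,R0,o=cur(); print(R0.T@[0,0,.08], tcp([0,0,0],Rf))
E
```

```text
from [ 0.4686 -0.0519  0.2179] [-179.8   40.   -19.6] -> [0.497  0.2366 0.2335] d,a: [ -63.8 -281.2   34. ] [ -7.17  39.51 -19.26] t 8.35 J [   4.1   27.4    4.9  -15.7 -104.4   67.3]
 from [ 0.4686 -0.0519  0.2179] [-179.8   40.   -19.6] -> [0.497  0.2366 0.0535] d,a: [  51.8 -280.7  172. ] [ -7.17  39.51 -19.26] t 8.35 J [   4.1   27.4    4.9  -15.7 -104.4   67.3]
[-0.05137774 -0.00021296 -0.06132114] [ 0.     0.    -0.019]
```

```bash
python3 -m inch '[{"ax":0,"ay":0,"az":0,"dx":-19,"dy":0,"dz":-23,"fingers":0},{"ax":0,"ay":0,"az":0,"dx":-38,"dy":0,"dz":-46,"fingers":0},{"ax":-1,"ay":6,"az":-3,"dx":-42,"dy":-38,"dz":-42,"fingers":0},{"ax":-2,"ay":13,"az":-6,"dx":-46,"dy":-80,"dz":-30,"fingers":0},{"ax":-3.5,"ay":20,"az":-10,"dx":-50,"dy":-125,"dz":-15,"fingers":0},{"ax":-5,"ay":27,"az":-13,"dx":-55,"dy":-170,"dz":0,"fingers":0},{"ax":-6,"ay":33,"az":-16,"dx":-59,"dy":-215,"dz":15,"fingers":0},{"ax":-7.2,"ay":39.5,"az":-19.3,"dx":-62,"dy":-255,"dz":27,"fingers":0}]'
python3 - <<'E'
from to import *
show(fin(-.022,0,.25),Rf); show(fin(-.022,0,.15),Rf)
E
```

```text
clock: 9.35
tool_pos: [0.4942, 0.2117, 0.2365]
orientation: [180.0, -0.1, 0.6]
force: [1.2, -0.5, -2.1]
opening: 0.026
 from [0.4942 0.2117 0.2365] [ 1.8e+02 -1.0e-01  6.0e-01] -> [0.497  0.2366 0.2335] d,a: [  3.1 -24.9   3. ] [ 0.   -0.1   0.17] t 9.35 J [ 44.1   7.1 -15.9   0.1 -66.9  46.4]
 from [0.4942 0.2117 0.2365] [ 1.8e+02 -1.0e-01  6.0e-01] -> [0.497  0.2366 0.1335] d,a: [  2.9 -24.9 103. ] [ 0.   -0.1   0.17] t 9.35 J [ 44.1   7.1 -15.9   0.1 -66.9  46.4]
```

```bash
python3 -m inch '[{"ax":0,"ay":0,"az":0,"dx":2,"dy":-12,"dz":10,"fingers":0},{"ax":0,"ay":0,"az":0,"dx":3,"dy":-25,"dz":30,"fingers":0},{"ax":0,"ay":0,"az":0,"dx":3,"dy":-25,"dz":50,"fingers":0},{"ax":0,"ay":0,"az":0,"dx":3,"dy":-25,"dz":70,"fingers":0},{"ax":0,"ay":0,"az":0,"dx":3,"dy":-25,"dz":85,"fingers":0},{"ax":0,"ay":0,"az":0,"dx":3,"dy":-25,"dz":100,"fingers":0},{"ax":0,"ay":0,"az":0,"dx":3,"dy":-25,"dz":100,"fingers":0},{"ax":0,"ay":0,"az":0,"dx":3,"dy":-25,"dz":100,"fingers":0}]'
python3 - <<'E'
from to import *
show(fin(-.022,0,.15),Rf); show(fin(-.022,0,.07),Rf)
for n in("wrist","side","top"):
    s=snapshot(n); im=s["image"][:,:,::-1].copy()
    p,R0,o=cur(); g=p-.019*R0[:,2]
    for l in (np.array([.146,0,.0025]),np.array([.066,0,0]),np.array([-.054,0,0])):
        u=proj(s,g+R0@l)[0]; print(n,u.round(1)); cv2.circle(im,(int(round(u[0])),int(round(u[1]))),1,(0,255,0),-1)
    if n!="wrist":
        x0,y0=((140,100) if n=="top" else (190,230)); im=cv2.resize(im[y0:y0+140,x0:x0+180],None,fx=4,fy=4,interpolation=cv2.INTER_CUBIC)
    cv2.imwrite(f"pics/{n}5.png",im)
E
```

```text
clock: 10.35
tool_pos: [0.4972, 0.2349, 0.137]
orientation: [180.0, 0.1, 0.4]
force: [-0.1, 0.5, -1.1]
opening: 0.0258
 from [0.4972 0.2349 0.137 ] [1.8e+02 1.0e-01 4.0e-01] -> [0.497  0.2366 0.1335] d,a: [-0.2 -1.7  3.5] [0.01 0.07 0.03] t 10.35 J [ 45.7  13.3 -22.2  -0.1 -54.6  44.8]
 from [0.4972 0.2349 0.137 ] [1.8e+02 1.0e-01 4.0e-01] -> [0.497  0.2366 0.0535] d,a: [-0.1 -1.7 83.5] [0.01 0.07 0.03] t 10.35 J [ 45.7  13.3 -22.2  -0.1 -54.6  44.8]
wrist [325.6 -56.7]
wrist [325.5 143.5]
wrist [325.3 341.1]
side [250.8 267.8]
side [282.2 273.5]
side [331.3 283.2]
top [191.3 152.4]
top [189.7 181.7]
top [187.7 227.7]
```

View pics/wrist5.png

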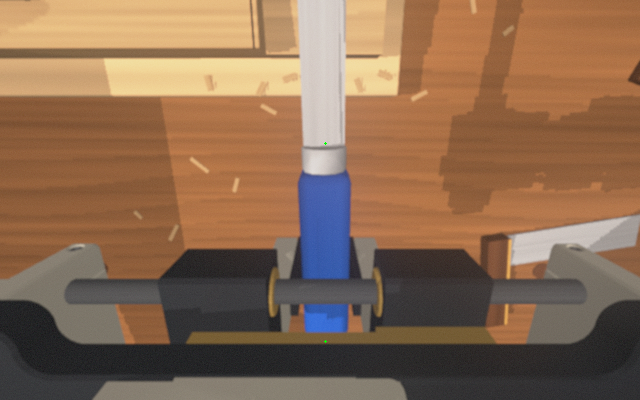

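View pics/side5.png

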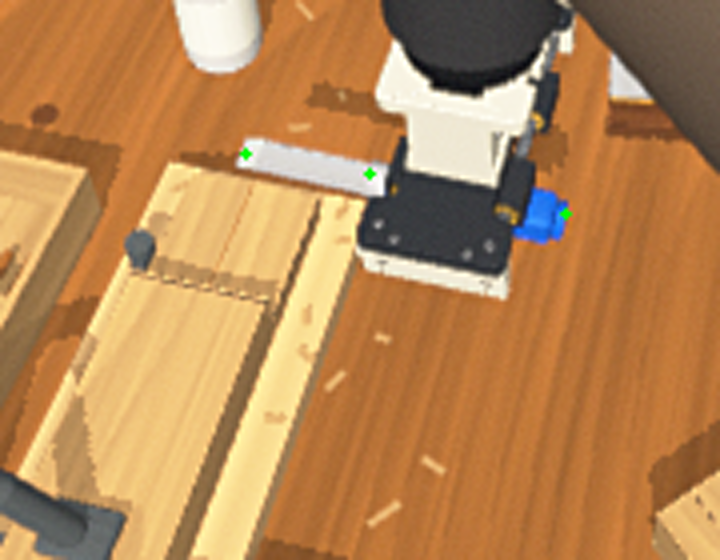

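View pics/top5.png

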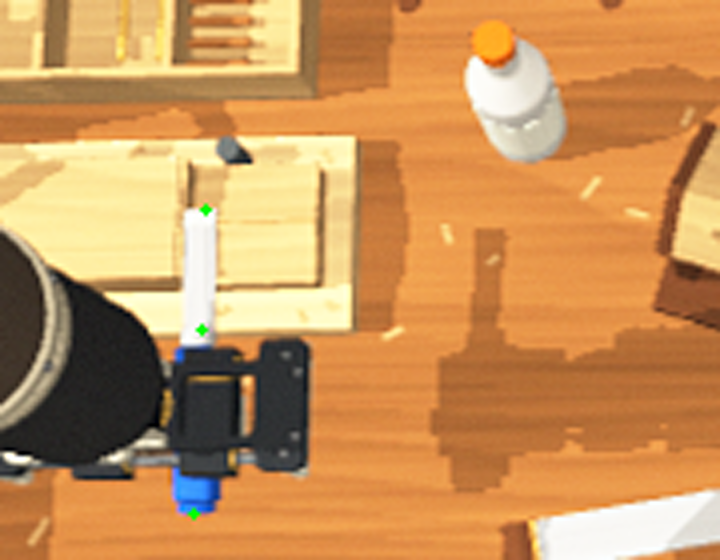

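Side and top views show the blade tip (side ≈ (251,268), top ≈ (191,152)) matching the predicted points to within about 1 px. The chisel is level and square across the lap. Now I'll descend.

```bash
python3 -m inch '[{"ax":0,"ay":0,"az":0,"dx":0,"dy":0,"dz":12,"fingers":0},{"ax":0,"ay":0,"az":0,"dx":0,"dy":0,"dz":25,"fingers":0},{"ax":0,"ay":0,"az":0,"dx":0,"dy":0,"dz":38,"fingers":0},{"ax":0,"ay":0,"az":0,"dx":0,"dy":0,"dz":50,"fingers":0},{"ax":0,"ay":0,"az":0,"dx":0,"dy":0,"dz":60,"fingers":0},{"ax":0,"ay":0,"az":0,"dx":0,"dy":0,"dz":65,"fingers":0},{"ax":0,"ay":0,"az":0,"dx":0,"dy":0,"dz":65,"fingers":0}]'
python3 - <<'E'
from to import *
show(fin(-.022,0,.07),Rf)
for n in("side","top"):
    s=snapshot(n); im=s["image"][:,:,::-1].copy()
    p,R0,o=cur(); g=p-.019*R0[:,2]
    for l in (np.array([.146,0,.0025]),np.array([.066,0,0]),np.array([-.054,0,0])):
        u=proj(s,g+R0@l)[0]; print(n,u.round(1)); cv2.circle(im,(int(round(u[0])),int(round(u[1]))),1,(0,255,0),-1)
    x0,y0=((140,100) if n=="top" else (190,230)); im=cv2.resize(im[y0:y0+140,x0:x0+180],None,fx=4,fy=4,interpolation=cv2.INTER_CUBIC)
    cv2.imwrite(f"pics/{n}6.png",im)
E
```

```text
clock: 11.38
tool_pos: [0.4966, 0.2346, 0.0712]
orientation: [180.0, 0.1, 0.4]
force: [-0.3, -0.6, -1.1]
opening: 0.0261
 from [0.4966 0.2346 0.0712] [1.8e+02 1.0e-01 4.0e-01] -> [0.497  0.2366 0.0535] d,a: [ 0.5 -2.  17.7] [0.04 0.13 0.03] t 11.375 J [ 45.7  17.7 -26.4  -0.1 -46.   44.8]
side [254.1 282.9]
side [284.  288.6]
side [330.6 298.1]
top [199.5 159.2]
top [198.1 186.8]
top [196.4 230. ]
```

View pics/side6.png

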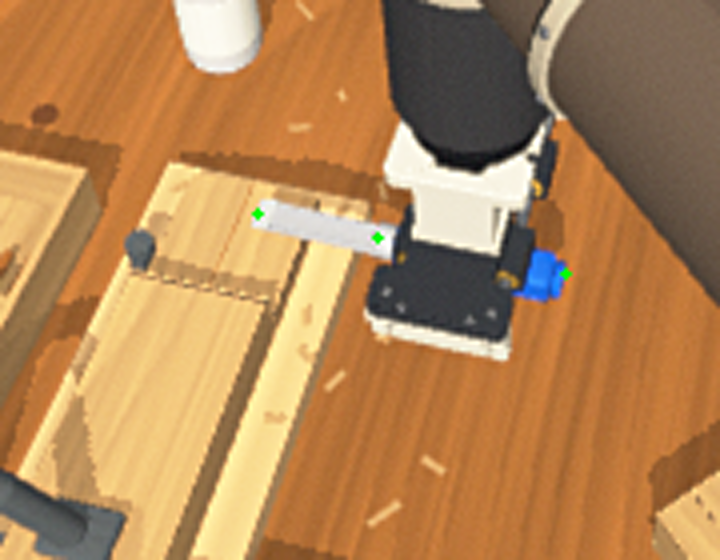

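View pics/top6.png

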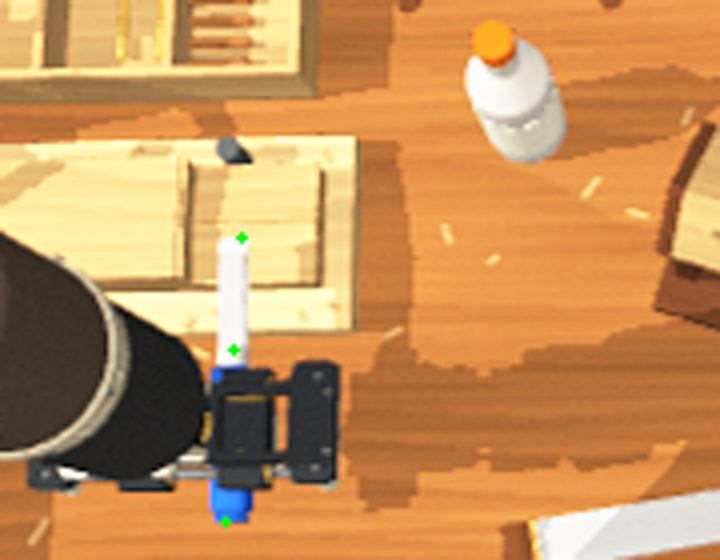

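```bash
python3 -m inch '[{"ax":0,"ay":0,"az":0,"dx":0,"dy":0,"dz":5,"fingers":0},{"ax":0,"ay":0,"az":0,"dx":0,"dy":0,"dz":11,"fingers":0},{"ax":0,"ay":0,"az":0,"dx":0,"dy":0,"dz":16,"fingers":0},{"ax":0,"ay":0,"az":0,"dx":0,"dy":0,"dz":17,"fingers":0},{"ax":0,"ay":0,"az":0,"dx":0,"dy":0,"dz":17,"fingers":0},{"ax":0,"ay":0,"az":0,"dx":0,"dy":0,"dz":17,"fingers":0},{"ax":0,"ay":0,"az":0,"dx":0,"dy":0,"dz":17,"fingers":0}]'
python3 - <<'E'
from to import *
show(fin(-.022,0,.07),Rf)
for n in("side","top"):
    s=snapshot(n); im=s["image"][:,:,::-1].copy()
    p,R0,o=cur(); g=p-.019*R0[:,2]
    x0,y0=((140,100) if n=="top" else (190,230)); im=cv2.resize(im[y0:y0+140,x0:x0+180],None,fx=4,fy=4,interpolation=cv2.INTER_CUBIC)
    for l in (np.array([.146,0,.0025]),np.array([.066,0,0]),np.array([-.054,0,0])):
        u=proj(s,g+R0@l)[0]; print(n,u.round(1)); cv2.circle(im,tuple(int(v) for v in (u-[x0,y0])*4+1.5),2,(0,255,0),-1)
    for X,c in (((-.045,0,.049),(0,0,255)),((0,0,.054),(0,0,255)),((-.022,0,.070),(255,0,255)),((-.022,0,.049),(0,0,255))):
        u=proj(s,railp+railR@np.array(X))[0]; cv2.circle(im,tuple(int(v) for v in (u-[x0,y0])*4+1.5),2,c,-1)
    cv2.imwrite(f"pics/{n}7.png",im)
E
```

```text
clock: 12.35
tool_pos: [0.4967, 0.2348, 0.0547]
orientation: [180.0, 0.1, 0.4]
force: [-0.0, -0.0, -2.6]
opening: 0.0258
 from [0.4967 0.2348 0.0547] [1.8e+02 1.0e-01 4.0e-01] -> [0.497  0.2366 0.0535] d,a: [ 0.3 -1.8  1.2] [0.01 0.09 0.03] t 12.35 J [ 45.7  18.9 -27.3  -0.1 -43.8  44.8]
side [254.9 286.6]
side [284.5 292.2]
side [330.5 301.8]
top [201.5 160.9]
top [200.2 188.1]
top [198.6 230.6]
```

View pics/side7.png

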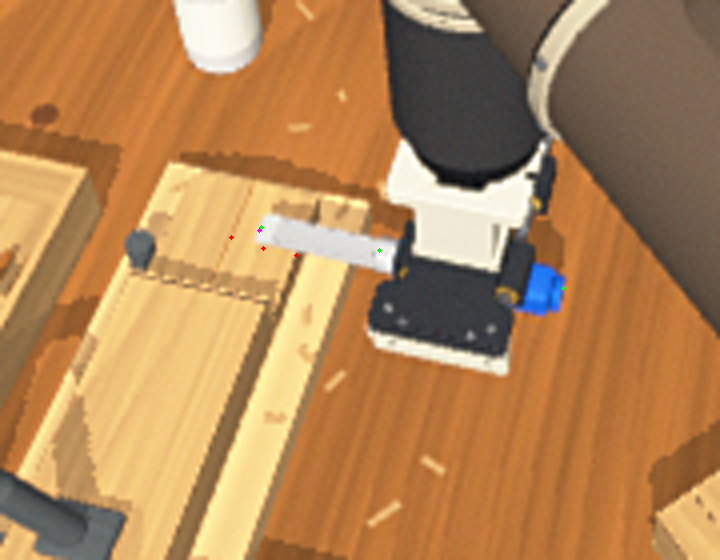

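View pics/top7.png

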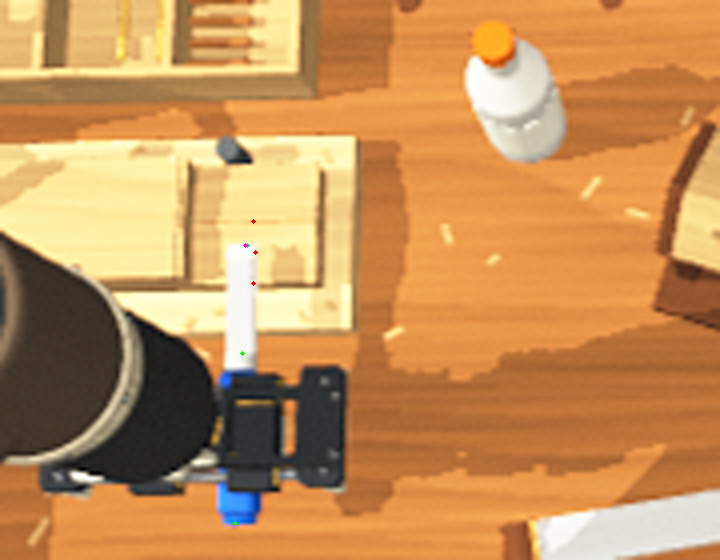

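The side and top views show the tip at about (255,286) and (201,161), on the target marks between the near edge and the ridge. It is about 2 cm above the lap and not touching it. I'll hand in now.

Run:
```python
from plant import *
o=get_obs(); print(o["qvel"].round(3),o["force"],o["opening"],o["clock"])
print(close_job())
```

```text
[ 0.049 -0.056  0.026 -0.03   0.001 -0.031] [ 0.7758672  -0.07268474 -1.31053602] 0.02578042437920936 12.45
the job is handed in; nothing more can be done
None
```

I drew the blue chisel straight out of its slot by the handle and carried it over to the rail. The job was handed in at 12.45 s, with the chisel still held level, flat face down, over the robot's side of the lap.

**Last checks:**
- **Position:** the pose readings put the edge about 22 mm on the robot's side of the ridge and about 71 mm above the bench, which is 22 mm above the lap's edge line.
- **Sideways:** the readings put the tool about 2 mm off mid-lap towards the lapped end. In the top picture the blade sits about 1 px (2–3 mm) the other way from the predicted point, so the edge should be within about 3 mm of mid-lap.
- **Angles:** the tool was within about 0.1° of level and square. The chisel could be tilted a degree or so in the grip; the pictures showed no visible tilt.
- **Grip:** the fingers stopped at 25.8 mm on the 26 mm handle. The outside force was 1–3 N, and the joints were practically still.

**Checks that disagreed:**
- **Networks:** their landmarks for the chisel were partly wrong. Their best guess was the green look-alike, and their side-view handle point was about 4 px off. I used a fit to the known shapes of the block and rail instead, and the wrist picture confirmed it.
- **Heights:** the same fits came out about 2 mm low, within the calibration error.

I saw no contact with the rail and no other tool or bench item moved in the pictures, but I did not measure the bystanders' positions again before handing in.

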